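# Rack two grinders battery end down

## Robot

A 6-joint arm with a two-finger parallel gripper is mounted at the origin on a cart in front of the work surface, level with it; the furniture and walls round the work are solid. World frame = base frame: x ahead of the robot, y to its left, z up, the work surface at z = 0. Lengths are in m, angles in rad, forces in N, time in s.
With the tool pointing down it reaches from about 0.225 to 0.875 m from the base axis. Payload 3.4 kg.
Tool frame: the origin (TCP) lies midway between the tips of the shut fingers; the grasp point (between the pads) lies 19 mm behind it; z points along the fingers, y is the line along which they close (so a half turn about z gives the same grasp; the last joint's range is limited). The gripper opens to 85 mm and grips with 20 to 120 N. Pads are 22 mm wide; open, the fingers measure 114 mm over their backs; the gripper's body (76 mm by 85 mm) begins 54 mm behind the grasp point. The pads swing forward as they close: fully open they stand 13 mm farther back than shut.
Start: joints at [-1.307, 0.276, 1.505, -0, 1.361, -0.121], TCP at [0.216, -0.533, 0.231] pointing down, gripper open.
Joint ranges: [-2.89, 2.89], [-0.75, 2.08], [0.22, 2.7], [-1.18, 4.32], [0.11, 2.71], [-2.7, 2.7]. Speed limits (rad/s): [2.57, 2.57, 3.14, 3.14, 3.14, 3.14].

## Interface

Orientations are given as a unit quaternion [w, x, y, z].
In Python, from rig import * gives the robot as it stands.
- The arm moves only by the tool apply_moves, never from a script. Its argument "steps" is one flat list of numbers, 4 for each row, row after row: the shift along the world's x, y, z in cm, then the turn about the world's z in degrees. A call has 1 to 8 rows; each row is the pose to reach, as a shift and turn from the pose commanded when the call began; what a row does not reach only later rows make up. A row lasts 1/12 s, in which the tool goes at most 41.7 mm and 7.16 degrees, less where a joint would pass 70% of its speed; a pose out of reach is approached as far as the arm can. A call with a gripper value outside its range is refused whole. "jaw" is the closure in counts, from 0 (fully open) to 255 (shut), set as the call begins (left out, the last holds). The fingers move at their own pace and stop on an object; "newtons" is the grip in N (left out, the last holds). Time passes only in rows, so rows that repeat a pose let the fingers close. It gives the time, the measured TCP pose, the force, the opening and the grip force at its end, in the units of the state.
- get_state(): the state, without advancing time (a new reading comes with each control period).
- get_image(name): name is "scene" or "top"; returns the picture (420x560x3 uint8, red, green, blue); there is no depth.
- calibration(name): a dict with "fx", "fy", "cx", "cy" (pixels), "xyz" and "rotation" of the camera in the world. Camera axes: x right, y up, looking along -z (the intrinsics and any distortion apply to the point x, -y, -z); pixel columns grow to the right and rows downward; lengths in m; the calibration is good to about 2 mm. A picture is of the moment at which its call begins. calibration takes no time and is no camera call.
- sign_off(): hands the job in; it is judged then, once.
The state is a dict: "clock": time; "qpos": joint angles; "qd": joint speeds; "effort": joint torques, N m; "position": TCP position; "ee_rot": TCP orientation; "contact_force": force on the tool from outside, world axes, zero at the start; "moment": the same for the moment, N m; "width": finger opening in m; "gripper_force": force on a finger pad.
Only numpy, scipy, OpenCV 4.12 (cv2) and the standard library are available. Lean on these libraries where they do the work, as an engineer would, in place of code of your own. Each camera call takes 0.05 s, during which the arm holds its last target. There are 200 camera calls.

## Task

Two identical electric grinders, square steel bars with black ends, lie on the worktop; each has its battery pack hidden in one end, which can be told only by its weight, for instance by lifting the grinder at mid-length. Lay both in the sloping wooden rack, one in each bay, with the heavy end downhill and resting against the lip. Leave the spice jar, the lemon and the tin beside them where they are.

Things in the scene. Friction and masses are not known exactly. Their poses are not given: they have to be found in the camera images.
- grinder_a: one of two identical electric grinders: square bar 160 mm long (x), 42 x 42 mm, steel with equal 22 mm black end caps; lies flat on the worktop, roughly along world y. Origin at its centre. 0.38 to 0.52 kg; the 0.26 kg battery pack is fixed unseen in the +x or the -x end (drawn anew each run): centre of mass 18 to 26 mm off mid-length. Held firmly at mid-length: wrist moment about 0.1 N m; held lightly: sags.
- grinder_b: the other of two identical electric grinders: square bar 160 mm long (x), 42 x 42 mm, steel with equal 22 mm black end caps; lies flat on the worktop, roughly along world y. Origin at its centre. 0.38 to 0.52 kg; the 0.26 kg battery pack is fixed unseen in the +x or the -x end (drawn anew each run): centre of mass 18 to 26 mm off mid-length. Held firmly at mid-length: wrist moment about 0.1 N m; held lightly: sags.
- rack_bed: wooden bed of a fixed rack, 189 mm long (x), 220 mm wide (y), 30 degree slope, low end towards the robot; origin on its top face in the middle, 60 mm above the worktop; x up the slope, y to the left, z out of the bed. A lip 30 mm high, 12 mm thick closes the low end (inner face at x = -82 mm). Two bays side by side, centred at y = +55 and -55 mm.
- bay_left (a point): centre of a grinder lying home in the left (+y) bay (21 mm above the bed, lower end at the lip). Axes as rack_bed. The bay is 54 mm wide between ribs 18 mm high and 10 mm thick, which stand only at its two ends: within 47 mm up and down the slope from the bed's middle it is clear for fingers.
- bay_right (a point): centre of a grinder lying home in the right (-y) bay (21 mm above the bed, lower end at the lip). Axes as rack_bed. The bay is 54 mm wide between ribs 18 mm high and 10 mm thick, which stand only at its two ends: within 47 mm up and down the slope from the bed's middle it is clear for fingers.
- jar: bystander, not to be moved: glass spice jar with a red cap, 45 mm wide, 106 mm tall, standing beyond the left grinder; origin under its centre
- fruit: bystander, not to be moved: lemon, 71 x 53 x 51 mm, right of the rack at the back; origin at its underside
- tin: bystander, not to be moved: low food tin, 76 mm wide, 58 mm tall, behind the right grinder; origin under its centre
Not all that is in view belongs to the job. What is shaped like the grinder_b but pink is not meant.

How it is judged:
At the end, for the whole second after the job is handed in: Each grinder lies at rest in a bay of its own: its centre within 12 mm of the bay's middle line, less than 15 mm up the slope from touching the lip, down on the bed (centre within 6 mm below to 8 mm above the seated height), its length within 0.14 rad of the slope, its battery end at the low side (((x of grinder_a in the frame of bay_left between -0.006 and 0.015 m and y of grinder_a in the frame of bay_left between -0.012 and 0.012 m and z of grinder_a in the frame of bay_left between -0.006 and 0.008 m) or (x of grinder_a in the frame of bay_right between -0.006 and 0.015 m and y of grinder_a in the frame of bay_right between -0.012 and 0.012 m and z of grinder_a in the frame of bay_right between -0.006 and 0.008 m)) and angle between the x axis of each of grinder_a, grinder_b and the x axis of rack_bed, either way round below 0.14 rad and x of each of pack_a_core, pack_b_core in the frame of bay_left below -0.02 m and linear speed of each of grinder_a, grinder_b below 0.02 m/s and ((x of grinder_b in the frame of bay_left between -0.006 and 0.015 m and y of grinder_b in the frame of bay_left between -0.012 and 0.012 m and z of grinder_b in the frame of bay_left between -0.006 and 0.008 m) or (x of grinder_b in the frame of bay_right between -0.006 and 0.015 m and y of grinder_b in the frame of bay_right between -0.012 and 0.012 m and z of grinder_b in the frame of bay_right between -0.006 and 0.008 m))).
It fails at once if the spice jar was pushed more than 30 mm (distance of jar from where it was at the start of the episode above 0.03 m).
It fails at once if the lemon was pushed more than 30 mm (distance of fruit from where it was at the start of the episode above 0.03 m).
It fails at once if the tin was pushed more than 30 mm (distance of tin from where it was at the start of the episode above 0.03 m).
It also fails if it takes over 67 s, if anything falls off the work surface, if the arm or the gripper's body presses on something with over 40 N, if the wrist force passes 120 N, or if a joint passes its speed limit or range.

## Working session

There is one attempt and no reset: what is moved stays moved. The work goes in short steps, Python scripts to look and compute and a tool call to move; the robot and the scene stay as the last step left them, time stands still between calls to the robot, and variables do not carry over. Pictures are saved under pics/ and viewed, at most 10 in all, crops included, and the job is handed in when it is done.

Besides the shell and the picture viewer there is one more tool, called as name(argument=value, ...) on one line, values as JSON. apply_moves: Moves the arm, as the interface text tells. Its arguments: {"type":"object","properties":{"steps":{"type":"array","items":{"type":"number"}},"jaw":{"type":"number"},"newtons":{"type":"number"}},"required":["steps"]}

```bash
mkdir -p pics; ls; python3 - <<'E'
from rig import *
import cv2
for n in("scene","top"):
    cv2.imwrite(f"pics/{n}0.png",get_image(n)[:,:,::-1]); c=calibration(n); print(n,c)
print(get_state())
E
```

```text
pics
scene {'fx': 457.5120622504614, 'fy': 457.5120622504614, 'cx': 279.131092243855, 'cy': 208.8487591203756, 'xyz': array([-0.23987833,  0.40065104,  1.24801839]), 'rotation': array([-0.4905125 , -0.16256708,  0.25995346,  0.81571664])}
top {'fx': 446.45926673759055, 'fy': 446.45926673759055, 'cx': 272.76563496197883, 'cy': 207.91147314669396, 'xyz': array([0.33113334, 0.02863133, 1.3072441 ]), 'rotation': array([-0.70433017, -0.05889117,  0.05459158,  0.70531595])}
{'clock': 0.1, 'qpos': array([-1.30701755e+00,  2.76547949e-01,  1.50599109e+00,  1.42619213e-06,
        1.36068737e+00, -1.21021795e-01]), 'qd': array([ 4.21138377e-04, -2.20602390e-03, -2.02920991e-03, -1.42260425e-03,
       -8.96939168e-05, -1.62062470e-03]), 'effort': array([ 9.03744931e-04, -4.17700195e+01, -2.46405298e+01, -1.86350676e-04,
        5.89403600e-03, -4.40925760e-06]), 'position': array([ 0.21570425, -0.53251497,  0.23052312]), 'ee_rot': array([-8.14847784e-04,  9.81547793e-01,  1.91215229e-01, -5.75625116e-05]), 'contact_force': array([-1.16279388,  0.67246015,  0.56052486]), 'moment': array([-0.00684075, -0.0347662 , -0.03666752]), 'gripper_force': 0.0, 'width': 0.08555550115223062}
```

View pics/scene0.png

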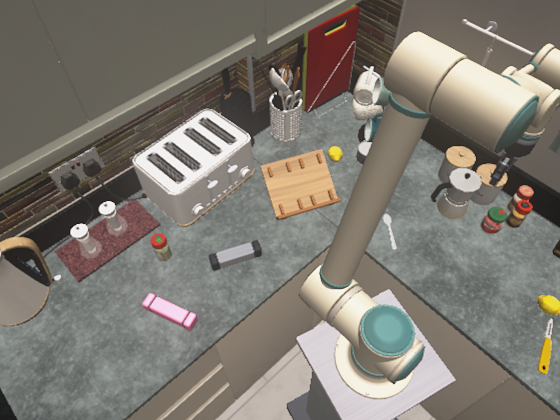

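View pics/top0.png

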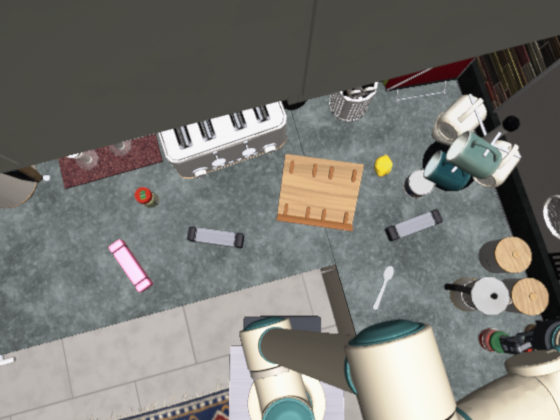

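```bash
cat > h.py <<'E'
from rig import *
import numpy as np, cv2
from scipy.spatial.transform import Rotation as R
def cam(n):
    c=calibration(n); w,x,y,z=c["rotation"]; return c,R.from_quat([x,y,z,w]).as_matrix(),np.array(c["xyz"])
def ray(n,uv):
    c,M,o=cam(n); d=M@np.array([(uv[0]-c["cx"])/c["fx"],-(uv[1]-c["cy"])/c["fy"],-1]); return o,d/np.linalg.norm(d)
def atz(n,uv,z):
    o,d=ray(n,uv); return o+d*(z-o[2])/d[2]
def tri(a,b):
    (o,d),(p,e)=ray("top",a),ray("scene",b)
    s,t=np.linalg.lstsq(np.c_[d,-e],p-o,rcond=None)[0]; P,Q=o+s*d,p+t*e
    return (P+Q)/2,np.linalg.norm(P-Q)
def proj(n,P):
    c,M,o=cam(n); q=M.T@(np.asarray(P)-o); return np.array([c["cx"]+c["fx"]*q[0]/-q[2],c["cy"]-c["fy"]*q[1]/-q[2]])
E
python3 - <<'E'
from h import *
t=cv2.imread("pics/top0.png");s=cv2.imread("pics/scene0.png")
def crop(i,x,y,w,h,k): return cv2.resize(i[y:y+h,x:x+w],None,fx=k,fy=k,interpolation=cv2.INTER_CUBIC)
a=np.hstack([crop(t,265,145,100,100,4),crop(s,255,140,100,100,4)])
b=np.hstack([crop(t,180,212,80,50,4),crop(t,380,195,70,50,4),crop(s,200,230,50,50,4)])
b=np.hstack([b,np.zeros((200,0,3),np.uint8)])
cv2.imwrite("pics/c1.png",np.vstack([a,b]))
E
```

```text
(no output)
```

View pics/c1.png

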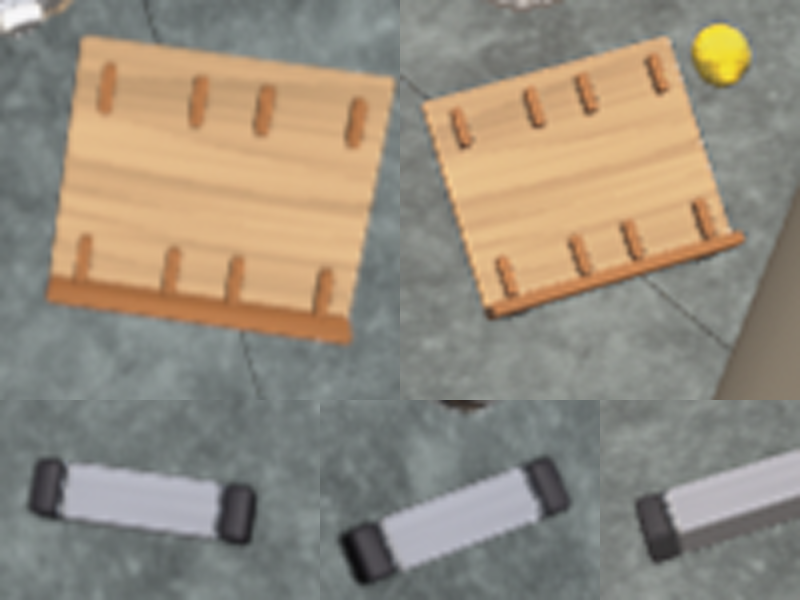

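```bash
cat > rack.py <<'E'
from h import *
from scipy.optimize import least_squares
f=lambda x0,y0,x,y,ox=0,oy=0:np.array([x0+(x-ox)/4-.375,y0+(y-oy)/4-.375])
T=lambda x,y:f(265,145,x,y); S=lambda x,y:f(255,140,x,y,400)
obs=[("top",(.0945,.11,0),T(82,38)),("top",(.0945,-.11,0),T(394,77)),("scene",(.0945,.11,0),S(425,102)),("scene",(.0945,-.11,0),S(667,38)),
("top",(-.094,.11,.03),T(48,301)),("top",(-.094,-.11,.03),T(351,343)),("scene",(-.094,.11,.03),S(489,314)),("scene",(-.094,-.11,.03),S(744,238))]
def pose(p):
    M=(R.from_euler('z',p[3])*R.from_euler('y',-np.pi/6)).as_matrix(); return M,p[:3]
def res(p):
    M,o=pose(p); return np.concatenate([proj(n,M@np.array(P)+o)-q for n,P,q in obs])
def rack():
    r=least_squares(res,[.5,-.1,.06,0],x_scale=.1,loss='soft_l1'); return r
if __name__=="__main__":
    r=rack(); print("rack",r.x.round(4)); print(r.fun.reshape(-1,2).round(1)); M,o=pose(r.x)
    for y in(.055,-.055): print("bay",(o+M@[-.002,y,.021]).round(4))
    for z in(.018,):
        for y in(.087,.023,-.023,-.087): print("rib inner end",[ ((proj("top",o+M@[x,y,z])-[265,145]+.375)*4).round() for x in(.047,-.047)])
E
python3 rack.py; python3 - <<'E'
from h import *
def top(n,box):
    i=cv2.imread(f"pics/{n}0.png").astype(int); x,y,w,h=box; c=i[y:y+h,x:x+w]; m=(c.min(2)>145).astype(np.uint8)
    k,l,s,ce=cv2.connectedComponentsWithStats(m); j=1+np.argmax(s[1:,4]); m=(l==j).astype(np.uint8)
    r=cv2.minAreaRect(cv2.findNonZero(m)); b=cv2.boxPoints(r)+[x,y]; return ce[j]+[x,y],s[j,4],r,b
for n,b in(("top",(180,212,80,50)),("top",(380,195,70,50)),("scene",(200,230,70,50))):
    o=top(n,b); print(n,o[0],o[1],o[2]); print([atz(n,q,.042)[:2].round(3) for q in o[3]],atz(n,o[0],.042))
print("tri",tri(top("top",(180,212,80,50))[0],top("scene",(200,230,70,50))[0]))
for nm,uv in(("jar",(145,195)),("tin",(421,183)),("lemon",(384,165))): print(nm,atz("top",uv,.05))
E
```

```text
rack [ 0.5828 -0.0957  0.058  -0.1407]
[[-0.2 -0.6]
 [ 0.6  0.2]
 [-1.   0.2]
 [-0.  -0.8]
 [-0.5 -0.2]
 [ 0.  -0.1]
 [ 1.4  0.6]
 [ 0.4  0.7]]
bay [ 0.5784 -0.0395  0.0751]
bay [ 0.563  -0.1484  0.0751]
rib inner end [array([104., 112.]), array([ 87., 238.])]
rib inner end [array([196., 125.]), array([176., 250.])]
rib inner end [array([261., 134.]), array([240., 259.])]
rib inner end [array([353., 146.]), array([329., 271.])]
top [214.69367589 236.21343874] 506 ((34.689998626708984, 24.169998168945312), (37.61808395385742, 13.435029029846191), 8.130102157592773)
[array([0.444, 0.257]), array([0.482, 0.253]), array([0.466, 0.146]), array([0.429, 0.151])] [0.45495615 0.20149408 0.042     ]
top [414.69155206 224.19842829] 509 ((34.722625732421875, 29.237226486206055), (13.926030158996582, 37.24999237060547), 70.01689147949219)
[array([ 0.489, -0.312]), array([ 0.525, -0.413]), array([ 0.488, -0.425]), array([ 0.452, -0.323])] [ 0.4884178  -0.36798073  0.042     ]
scene [234.43658537 252.15365854] 410 ((34.517791748046875, 22.05693817138672), (11.394104957580566, 36.50886154174805), 72.6459732055664)
[array([0.481, 0.254]), array([0.466, 0.144]), array([0.426, 0.151]), array([0.442, 0.26 ])] [0.45348005 0.20313315 0.042     ]
tri (array([0.45548996, 0.20226917, 0.03818436]), np.float64(0.0005921568693390718))
jar [0.57314421 0.40305006 0.05      ]
tin [ 0.60657872 -0.38971782  0.05      ]
lemon [ 0.66005545 -0.28575454  0.05      ]
```

Candidates in the top view: steel bar left (215,236), steel bar right (415,224), pink bar (130,266). The crop confirms the two steel/black ones are wanted and the pink one isn't. Going to the left bar first; this also clears the scene camera's view of the right one.

apply_moves(steps=[23.9,73.5,-5,59.7,23.9,73.5,-5,59.7,23.9,73.5,-5,59.7,23.9,73.5,-5,59.7,23.9,73.5,-5,59.7,23.9,73.5,-5,59.7,23.9,73.5,-5,59.7,23.9,73.5,-5,59.7], jaw=0, newtons=60)

```text
clock: 0.77
position: [0.3185, -0.2146, 0.2095]
ee_rot: [-0.0, 0.768, 0.64, 0.0]
contact_force: [1.6, 0.4, 0.5]
width: 0.0855
gripper_force: 0.0
```

apply_moves(steps=[13.6,41.8,-2.9,2.4,13.6,41.8,-2.9,2.4,13.6,41.8,-2.9,2.4,13.6,41.8,-2.9,2.4,13.6,41.8,-2.9,2.4,13.6,41.8,-2.9,2.4,13.6,41.8,-2.9,2.4,13.6,41.8,-2.9,2.4])

```text
clock: 1.43
position: [0.4214, 0.1018, 0.1877]
ee_rot: [0.0, 0.756, 0.655, -0.0]
contact_force: [0.9, -1.0, -0.4]
width: 0.0853
gripper_force: 0.0
```

apply_moves(steps=[3.5,10,0,0,3.5,10,0,0,3.5,10,0,0,3.5,10,0,0])

```text
clock: 1.77
position: [0.4581, 0.2041, 0.1874]
ee_rot: [-0.001, 0.755, 0.656, 0.001]
contact_force: [-0.4, -0.1, -0.4]
width: 0.0854
gripper_force: 0.0
```

```bash
python3 - <<'E'
from h import *
s=get_state(); w,x,y,z=s["ee_rot"]; print(s["position"],np.degrees(2*np.arctan2(y,x))-90, s["moment"],s["contact_force"])
i=get_image("scene")[:,:,::-1].copy(); cv2.imwrite("pics/s1.png",i); print(proj("scene",[.488,-.368,.042]))
u,v=proj("scene",[.488,-.368,.042]).astype(int); x0,y0=u-40,v-35
c=i[y0:y0+70,x0:x0+80].astype(int); m=((c.min(2)>140)&(c.max(2)-c.min(2)<40)).astype(np.uint8)
k,l,st,ce=cv2.connectedComponentsWithStats(m); print(st,ce+[x0,y0])
j=1+np.argmax(st[1:,4]); print(tri((414.69,224.2),ce[j]+[x0,y0]),atz("scene",ce[j]+[x0,y0],.042))
cv2.imwrite("pics/s1.png",cv2.resize(c.astype(np.uint8),None,fx=5,fy=5))
E
```

```text
[0.45814099 0.20406172 0.18735027] -8.005283114534564 [-0.01139687  0.01768463  0.05454175] [-0.37063332 -0.1100808  -0.35304495]
[382.63341226 176.01920862]
[[   0    0   80   70 4051]
 [   0    0   59   40 1291]
 [  69    0    1    2    2]
 [  16    7   54   48   83]
 [  75   19    5    8   20]
 [  72   24    8    8   28]
 [  62   29    3    2    5]
 [  68   28    3    3    7]
 [   0   32    7   17   72]
 [  65   32    7    3   12]
 [  11   43    1    1    1]
 [  13   47    1    1    1]
 [  12   52    1    1    1]
 [   0   58   14   11   24]
 [  22   69    2    1    2]] [[387.77240188 182.12490743]
 [362.45158792 154.5584818 ]
 [411.         141.5       ]
 [385.06024096 169.92771084]
 [419.35       163.5       ]
 [417.64285714 169.42857143]
 [405.2        170.4       ]
 [411.         170.28571429]
 [344.13888889 181.59722222]
 [410.33333333 173.91666667]
 [353.         184.        ]
 [355.         188.        ]
 [354.         193.        ]
 [347.91666667 203.54166667]
 [364.5        210.        ]]
(array([ 0.48185517, -0.29092771,  0.20128406]), np.float64(0.05894368367210937)) [ 0.60286654 -0.36265616  0.042     ]
```

View pics/s1.png

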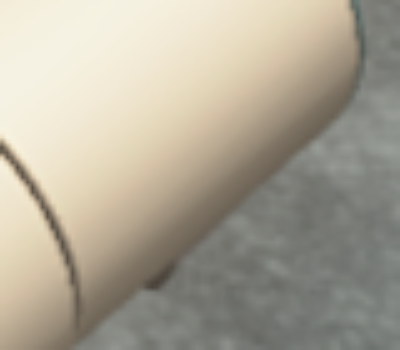

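The right bar is still hidden behind the arm (only the lower arm link shows); I'll try again later. Descending on the left one.

apply_moves(steps=[-0.35,-0.15,-4,0,-0.35,-0.15,-8,0,-0.35,-0.15,-12,0,-0.35,-0.15,-15,0,-0.35,-0.15,-16.5,0,-0.35,-0.15,-17.9,0,-0.35,-0.15,-17.9,0,-0.35,-0.15,-17.9,0])

```text
clock: 2.48
position: [0.4522, 0.1969, 0.0085]
ee_rot: [-0.0, 0.757, 0.654, -0.001]
contact_force: [-0.0, 0.2, 0.6]
width: 0.0853
gripper_force: 0.0
```

apply_moves(steps=[0,0,0,0,0,0,0,0,0,0,0,0,0,0,0,0,0,0,0,0,0,0,0,0,0,0,0,0,0,0,0,0], jaw=255, newtons=80)

```text
clock: 3.15
position: [0.455, 0.1983, 0.0104]
ee_rot: [0.001, 0.756, 0.655, 0.002]
contact_force: [0.4, 0.2, 5.3]
width: 0.0409
gripper_force: 82.0
```

```bash
cat > st.py <<'E'
from h import *
s=get_state(); w,x,y,z=s["ee_rot"]; print(s["clock"],s["position"].round(4),"psi",round(np.degrees(2*np.arctan2(y,x))-90,2),"M",s["moment"].round(3),"F",s["contact_force"].round(2),s["width"].round(4),s["gripper_force"], "q1,q6",s["qpos"][[0,5]].round(2))
E
python3 st.py
```

```text
Traceback (most recent call last):
  File "st.py", line 2, in <module>
    s=get_state(); w,x,y,z=s["ee_rot"]; print(s["clock"],s["position"].round(4),"psi",round(np.degrees(2*np.arctan2(y,x))-90,2),"M",s["moment"].round(3),"F",s["contact_force"].round(2),s["width"].round(4),s["gripper_force"], "q1,q6",s["qpos"][[0,5]].round(2))
                                                                                                                                                                                         ^^^^^^^^^^^^^^^^
AttributeError: 'float' object has no attribute 'round'
```

apply_moves(steps=[0,0,3,0,0,0,6,0,0,0,9,0,0,0,11,0,0,0,12,0,0,0,12,0,0,0,12,0,0,0,12,0])

```text
clock: 3.82
position: [0.4515, 0.1977, 0.1271]
ee_rot: [-0.001, 0.756, 0.654, -0.002]
contact_force: [-0.7, -1.0, -4.1]
width: 0.0411
gripper_force: 83.9
```

```bash
sed -i 's/s\["width"\].round(4)/round(s["width"],4)/' st.py; python3 st.py; python3 - <<'E'
from h import *
for n in ("scene",): 
    i=get_image(n)[:,:,::-1]; cv2.imwrite("pics/s2.png",i)
E
python3 st.py
```

```text
3.8167 [0.4515 0.1977 0.1271] psi -8.26 M [ 0.111 -0.019 -0.009] F [-0.66 -1.01 -4.07] 0.0411 83.8919985294342 q1,q6 [0.27 0.42]
3.8667 [0.4515 0.1977 0.1269] psi -8.26 M [0.118 0.031 0.015] F [-0.7  -0.09 -4.61] 0.0407 83.88845801353455 q1,q6 [0.27 0.42]
```

View pics/s2.png

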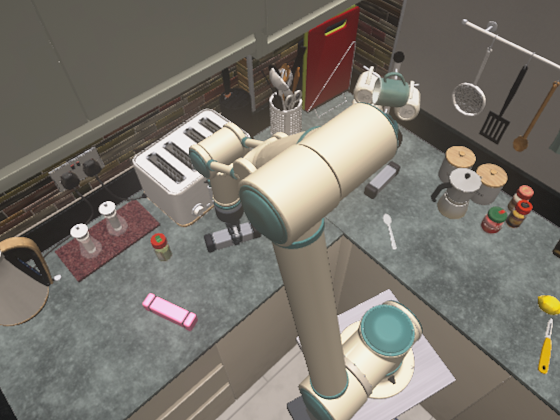

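R (−y) end is heavy for the left bar (Mx ≈ +0.115). The picture shows the left bar held level at (232,237), and the right bar in view with its centre at about (383,179), matching its projection at 42 mm height (383,176). Turning −90° and carrying to the left bay.

apply_moves(steps=[0,0,4,-7,0,-2,8,-14,0,-4,9.5,-21,0,-6,9.5,-28,0,-8,9.5,-35,0,-10,9.5,-42,0,-12,9.5,-49,0,-14,9.5,-56])

```text
clock: 4.53
position: [0.4521, 0.0572, 0.2221]
ee_rot: [-0.0, 0.976, 0.22, -0.002]
contact_force: [0.8, -0.1, -5.0]
width: 0.041
gripper_force: 84.7
```

apply_moves(steps=[2,-2,0,-7,4,-4,0,-14,6,-6,0,-21,8,-8,0,-28,10,-9,0,-33.8,12,-9.7,0,-33.8,12,-9.7,0,-33.8,12,-9.7,0,-33.8])

```text
clock: 5.2
position: [0.5732, -0.0394, 0.2213]
ee_rot: [-0.0, 0.998, -0.071, -0.002]
contact_force: [-0.7, 0.5, -6.0]
width: 0.041
gripper_force: 84.7
```

```bash
python3 st.py
```

```text
5.2 [ 0.5732 -0.0394  0.2213] psi -98.1 M [-0.038 -0.078 -0.004] F [-0.68  0.47 -5.97] 0.041 84.67875838279724 q1,q6 [-0.19  1.52]
```

apply_moves(steps=[0,0,-3,0,0,0,-6,0,0,0,-8.5,0,0,0,-10,0,0,0,-10,0,0,0,-10,0])

```text
clock: 5.7
position: [0.5714, -0.0382, 0.1226]
ee_rot: [-0.0, 0.998, -0.07, -0.002]
contact_force: [0.6, 0.3, -3.8]
width: 0.041
gripper_force: 86.4
```

apply_moves(steps=[0,0,0,0,0,0,0,0,0,0,-0.4,0,0,0,-0.8,0,0,0,-1.2,0,0,0,-1.6,0,0,0,-2,0,0,0,-2,0], newtons=25)

```text
clock: 6.37
position: [0.5715, -0.0384, 0.1038]
ee_rot: [-0.0, 0.998, -0.07, -0.002]
contact_force: [-4.9, 1.2, 2.6]
width: 0.0403
gripper_force: 87.4
```

```bash
python3 st.py; python3 - <<'E'
from h import *
t=get_image("top")[:,:,::-1];s=get_image("scene")[:,:,::-1]
c=lambda i,x,y:cv2.resize(i[y:y+100,x:x+100],None,fx=4,fy=4)
cv2.imwrite("pics/s3.png",np.hstack([c(t,265,145),c(s,240,140)]))
E
```

```text
6.3667 [ 0.5715 -0.0384  0.1038] psi -98.05 M [0.076 0.227 0.064] F [-4.87  1.17  2.59] 0.0403 87.4388837814331 q1,q6 [-0.19  1.52]
```

View pics/s3.png

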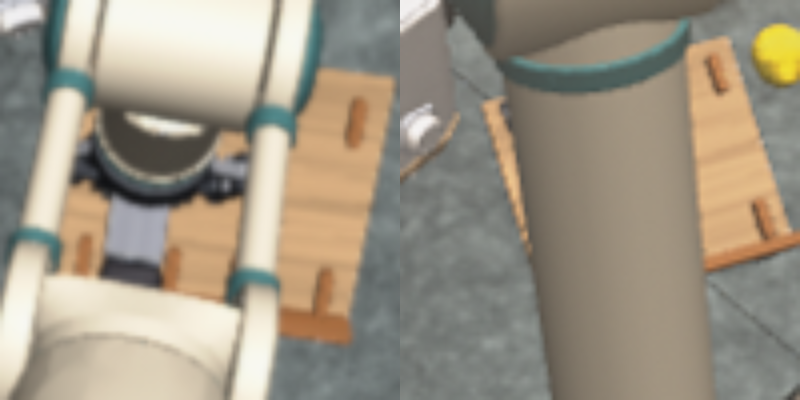

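Bar is between the left ribs with its uphill end touching; grip force hasn't dropped though, so I'll resend the jaw with the new force.

apply_moves(steps=[0,0,0,0,0,0,0,0,0,0,0,0], jaw=255, newtons=25)

```text
clock: 6.72
position: [0.5716, -0.0385, 0.1038]
ee_rot: [-0.0, 0.998, -0.07, -0.002]
contact_force: [-4.4, 1.4, 1.0]
width: 0.0408
gripper_force: 87.3
```

```bash
python3 st.py
```

```text
6.7167 [ 0.5716 -0.0385  0.1038] psi -98.05 M [0.138 0.391 0.055] F [-4.44  1.37  1.05] 0.0408 87.34761357307434 q1,q6 [-0.19  1.52]
```

apply_moves(steps=[0,0,0,0,0,0,0,0,0,0,0,0], jaw=145, newtons=20)

```text
clock: 6.97
position: [0.5715, -0.0385, 0.1038]
ee_rot: [-0.0, 0.998, -0.07, -0.002]
contact_force: [-5.7, 1.8, 1.4]
width: 0.0407
gripper_force: 87.4
```

apply_moves(steps=[0,0,0,0,0,0,0,0], jaw=137)

```text
clock: 7.13
position: [0.5716, -0.0384, 0.1039]
ee_rot: [-0.0, 0.998, -0.07, -0.001]
contact_force: [-6.0, 1.6, 1.2]
width: 0.041
gripper_force: 87.3
```

apply_moves(steps=[0,0,0,0,0,0,0,0], jaw=132)

```text
clock: 7.3
position: [0.5716, -0.0384, 0.1038]
ee_rot: [-0.0, 0.998, -0.07, -0.002]
contact_force: [-5.3, 0.6, 1.3]
width: 0.0417
gripper_force: 47.6
```

```bash
python3 st.py
```

```text
7.3 [ 0.5716 -0.0384  0.1038] psi -98.05 M [0.135 0.354 0.04 ] F [-5.3   0.63  1.34] 0.0417 47.6002836227417 q1,q6 [-0.19  1.52]
```

apply_moves(steps=[0,0,-0.3,0,0,0,-0.6,0,0,0,-0.9,0,0,0,-1.2,0,0,0,-1.5,0,0,0,-1.8,0], jaw=131)

```text
clock: 7.8
position: [0.5695, -0.0381, 0.0848]
ee_rot: [-0.0, 0.998, -0.07, -0.004]
contact_force: [-7.0, 2.6, -0.5]
width: 0.0412
gripper_force: 28.6
```

```bash
python3 st.py
```

```text
7.8 [ 0.5695 -0.0381  0.0848] psi -98.04 M [0.224 0.751 0.071] F [-7.    2.65 -0.52] 0.0412 28.60509842634201 q1,q6 [-0.19  1.52]
```

apply_moves(steps=[0.1,0,-0.3,0,0.2,0,-0.6,0,0.3,0,-0.9,0,0.3,0,-1.2,0,0.3,0,-1.5,0,0.3,0,-1.8,0,0.3,0,-2.0,0,0.3,0,-2.0,0])

```text
clock: 8.47
position: [0.5749, -0.0386, 0.0661]
ee_rot: [-0.0, 0.998, -0.07, -0.001]
contact_force: [-6.4, 1.2, 2.9]
width: 0.0418
gripper_force: 29.8
```

```bash
python3 st.py
```

```text
8.4667 [ 0.5749 -0.0386  0.0661] psi -98.06 M [ 0.066  0.741 -0.054] F [-6.39  1.19  2.91] 0.0418 29.804684221744537 q1,q6 [-0.19  1.52]
```

apply_moves(steps=[0,0,0,0,0,0,0,0,0,0,0,0,0,0,0,0,0,0,0,0,0,0,0,0,0,0,0,0], jaw=0)

```text
clock: 9.05
position: [0.5763, -0.0389, 0.0659]
ee_rot: [0.0, 0.998, -0.07, 0.0]
contact_force: [0.1, -0.0, 0.0]
width: 0.0854
gripper_force: 0.0
```

apply_moves(steps=[0,0,2,0,0,0,5,0,0,0,9,0,0,0,13,0,0,-4,15,7,-1,-8,15,14,-2,-12,15,21,-3,-16,15,28])

```text
clock: 9.72
position: [0.5487, -0.1903, 0.2168]
ee_rot: [0.001, 0.986, 0.167, 0.001]
contact_force: [0.5, 0.2, -0.0]
width: 0.0855
gripper_force: 0.0
```

apply_moves(steps=[-1,-4,0,7,-2,-8,0,14,-3,-12,0,21,-5,-16,0,28,-5.5,-17,0,35,-5.5,-17,0,42,-5.5,-17,0,49,-5.5,-17,0,56])

```text
clock: 10.38
position: [0.4932, -0.3598, 0.2156]
ee_rot: [-0.0, 0.794, 0.608, 0.0]
contact_force: [0.2, 0.7, 0.0]
width: 0.0854
gripper_force: 0.0
```

```bash
python3 st.py; python3 - <<'E'
from h import *
t=get_image("top")[:,:,::-1];s=get_image("scene")[:,:,::-1]
c=lambda i,x,y:cv2.resize(i[y:y+100,x:x+100],None,fx=4,fy=4,interpolation=cv2.INTER_CUBIC)
cv2.imwrite("pics/s4.png",np.hstack([c(t,265,145),c(s,255,140)]))
E
```

```text
10.3833 [ 0.4932 -0.3598  0.2156] psi -15.05 M [-0.045  0.    -0.042] F [0.23 0.68 0.05] 0.0854 0.0 q1,q6 [-0.74 -0.48]
```

View pics/s4.png

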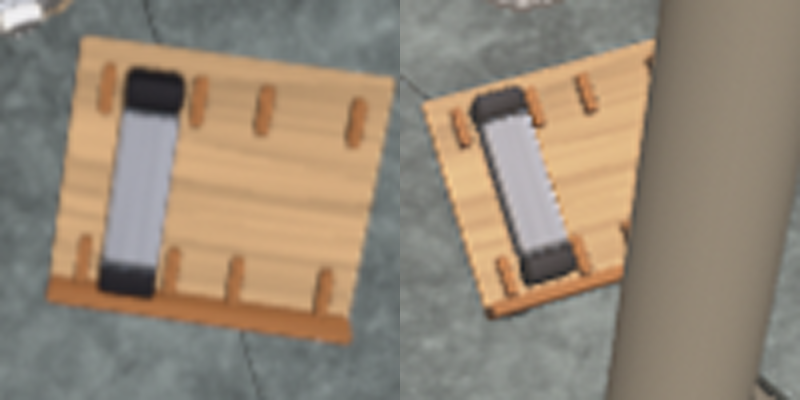

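The left bar lies in the left bay with its lower cap at the lip (crop (128,280)) and parallel to the ribs. Next, the right bar.

apply_moves(steps=[-0.5,-0.8,-2,7,-0.5,-0.8,-4,14,-0.5,-0.8,-6,21,-0.5,-0.8,-8,28,-0.5,-0.8,-9,34.6,-0.5,-0.8,-10,34.6,-0.5,-0.8,-10,34.6])

```text
clock: 11.07
position: [0.4878, -0.366, 0.1137]
ee_rot: [-0.002, 0.581, 0.814, 0.0]
contact_force: [0.6, 1.0, -0.0]
width: 0.0854
gripper_force: 0.0
```

```bash
python3 st.py; python3 - <<'E'
from h import *; from rack import *
p=rack().x; M,o=pose(p)
for n,x0,y0,ox in(("top",265,145,0),("scene",255,140,400)):
  print(n,[((proj(n,o+M@np.array([-.002+a,.055+b,.042]))-[x0,y0]+.375)*4+[ox,0]).round() for a,b in((.08,.021),(.08,-.021),(-.08,.021),(-.08,-.021))])
E
```

```text
11.0667 [ 0.4878 -0.366   0.1137] psi 19.02 M [-0.014  0.04  -0.037] F [ 0.63  0.98 -0.01] 0.0854 0.0 q1,q6 [-0.76 -1.09]
top [array([125.,  80.]), array([187.,  89.]), array([ 94., 298.]), array([153., 306.])]
scene [array([473., 100.]), array([522.,  86.]), array([532., 289.]), array([581., 274.])]
```

apply_moves(steps=[0,-0.1,-4,0.5,0,-0.2,-7,0.5,0,-0.2,-9,0.5,0,-0.2,-10.4,0.5,0,-0.2,-10.4,0.5,0,-0.2,-10.4,0.5])

```text
clock: 11.57
position: [0.489, -0.3691, 0.012]
ee_rot: [-0.0, 0.576, 0.817, 0.0]
contact_force: [-0.7, -0.6, 1.0]
width: 0.0853
gripper_force: 0.0
```

apply_moves(steps=[0,0,0,0,0,0,0,0,0,0,0,0,0,0,0,0,0,0,0,0,0,0,0,0,0,0,0,0], jaw=255, newtons=80)

```text
clock: 12.15
position: [0.4899, -0.3697, 0.0136]
ee_rot: [0.002, 0.575, 0.818, -0.0]
contact_force: [0.8, 1.0, 5.4]
width: 0.0409
gripper_force: 82.4
```

```bash
python3 st.py
```

```text
12.15 [ 0.4899 -0.3697  0.0136] psi 19.77 M [ 0.163 -0.021 -0.018] F [0.83 0.97 5.45] 0.0409 82.41713404655457 q1,q6 [-0.76 -1.11]
```

apply_moves(steps=[0,0,3,0,0,0,6,0,0,0,9,0,0,0,12,0,0,0,14,0,0,0,14,0,0,0,14,0,0,0,14,0])

```text
clock: 12.82
position: [0.4873, -0.3677, 0.1496]
ee_rot: [-0.002, 0.575, 0.818, 0.0]
contact_force: [0.5, -0.0, -5.7]
width: 0.0406
gripper_force: 83.1
```

```bash
python3 st.py;python3 -c "import rig;rig.get_image('top')"; python3 st.py
```

```text
12.8167 [ 0.4873 -0.3677  0.1496] psi 19.78 M [0.136 0.04  0.055] F [ 0.52 -0.02 -5.65] 0.0406 83.05358648300171 q1,q6 [-0.76 -1.11]
12.8667 [ 0.4872 -0.3676  0.1492] psi 19.78 M [ 0.1   -0.002  0.003] F [ 0.34  0.05 -3.93] 0.0408 83.06149363517761 q1,q6 [-0.76 -1.11]
```

Again the −y end is heavy (Mx ≈ +0.1). Rise, turn −117.8°, carry to the right bay.

apply_moves(steps=[0,0,3,-7,0,1,6,-14,0,2,8.5,-21,0,4,8.5,-28,0,6,8.5,-35,0,8,8.5,-42,0,10,8.5,-49,0,12,8.5,-56])

```text
clock: 13.53
position: [0.4876, -0.2474, 0.2343]
ee_rot: [-0.002, 0.893, 0.449, -0.001]
contact_force: [0.1, 0.9, -4.5]
width: 0.0407
gripper_force: 83.2
```

apply_moves(steps=[1,2,0,-7,2,4,0,-14,3,6,0,-21,4,8,0,-28,5,10,0,-35,6,10,0,-42,7,10,0,-49,7.2,10,0,-56])

```text
clock: 14.2
position: [0.5617, -0.1482, 0.2342]
ee_rot: [-0.001, 1.0, -0.022, -0.001]
contact_force: [1.1, -0.4, -5.2]
width: 0.0407
gripper_force: 83.3
```

apply_moves(steps=[0,0,0,-5.8,0,0,0,-5.8,0,0,0,-5.8])

```text
clock: 14.45
position: [0.5599, -0.1487, 0.2348]
ee_rot: [-0.0, 0.998, -0.069, -0.002]
contact_force: [0.1, 0.8, -4.3]
width: 0.0408
gripper_force: 83.3
```

```bash
python3 st.py
```

```text
14.45 [ 0.5599 -0.1487  0.2348] psi -97.86 M [ 0.035 -0.121 -0.059] F [ 0.11  0.84 -4.32] 0.0408 83.340003490448 q1,q6 [-0.38  1.33]
```

apply_moves(steps=[0,0,-3,0,0,0,-6,0,0,0,-9,0,0,0,-11,0,0,0,-12,0,0,0,-12.5,0,0,0,-13,0,0,0,-13,0])

```text
clock: 15.12
position: [0.5575, -0.1479, 0.1075]
ee_rot: [-0.001, 0.998, -0.069, -0.003]
contact_force: [-7.6, 2.9, 0.9]
width: 0.0408
gripper_force: 85.5
```

apply_moves(steps=[0,0,0,0,0,0,0,0,0,0,0,0], jaw=132, newtons=20)

```text
clock: 15.37
position: [0.5582, -0.1482, 0.1079]
ee_rot: [-0.0, 0.998, -0.069, -0.002]
contact_force: [-7.4, 1.5, -0.7]
width: 0.0411
gripper_force: 85.2
```

```bash
python3 st.py
```

```text
15.3667 [ 0.5582 -0.1482  0.1079] psi -97.92 M [0.259 0.867 0.003] F [-7.35  1.54 -0.74] 0.0411 85.22796034812927 q1,q6 [-0.38  1.33]
```

apply_moves(steps=[0,0,0,0,0,0,-0.3,0,0,0,-0.6,0,0,0,-0.9,0,0,0,-1.2,0,0.1,0,-1.5,0,0.2,0,-1.8,0], jaw=130)

```text
clock: 15.95
position: [0.5631, -0.1492, 0.0888]
ee_rot: [0.0, 0.998, -0.07, 0.0]
contact_force: [-0.1, -0.4, -2.3]
width: 0.0417
gripper_force: 5.9
```

```bash
python3 st.py
```

```text
15.95 [ 0.5631 -0.1492  0.0888] psi -98.01 M [-0.009  0.033 -0.01 ] F [-0.05 -0.43 -2.27] 0.0417 5.90443879365921 q1,q6 [-0.38  1.33]
```

apply_moves(steps=[-0.1,0,-0.4,0,-0.2,0,-0.8,0,-0.3,0,-1.2,0,-0.3,0,-1.6,0,-0.3,0,-1.8,0,-0.3,0,-1.8,0])

```text
clock: 16.45
position: [0.5611, -0.1491, 0.0726]
ee_rot: [0.0, 0.998, -0.07, 0.002]
contact_force: [-0.2, 0.8, 6.5]
width: 0.0418
gripper_force: 8.0
```

```bash
python3 st.py
```

```text
16.45 [ 0.5611 -0.1491  0.0726] psi -98.02 M [0.17  0.073 0.011] F [-0.24  0.85  6.45] 0.0418 7.964280992746353 q1,q6 [-0.38  1.33]
```

Resting on the bed; release, rise and look.

apply_moves(steps=[0,0,0,0,0,0,0,0,0,0,0,0,0,0,0,0,0,0,0,0,0,0,0,0], jaw=0)

```text
clock: 16.95
position: [0.5596, -0.149, 0.0706]
ee_rot: [-0.0, 0.998, -0.07, -0.0]
contact_force: [-0.5, -0.5, 0.0]
width: 0.0857
gripper_force: 0.0
```

apply_moves(steps=[0,0,3,0,0,0,7,0,0,0,11,0,0,0,15,0,-2,-4,17,0,-4,-8,17,0,-6,-12,17,0,-8,-16,17,0])

```text
clock: 17.62
position: [0.4863, -0.296, 0.2418]
ee_rot: [0.001, 0.998, -0.069, 0.001]
contact_force: [1.1, 0.4, -0.2]
width: 0.0858
gripper_force: 0.0
```

apply_moves(steps=[-3,-3,0,0,-6,-6,0,0,-9,-9,0,0,-12,-12,0,0,-15,-15,0,0,-18,-18,0,0,-20,-20,0,0,-20,-20,0,0])

```text
clock: 18.28
position: [0.2821, -0.4995, 0.2404]
ee_rot: [0.002, 0.997, -0.073, -0.001]
contact_force: [0.5, -0.1, 0.1]
width: 0.0852
gripper_force: 0.0
```

```bash
python3 st.py; python3 - <<'E'
from h import *; from rack import *
t=get_image("top")[:,:,::-1];s=get_image("scene")[:,:,::-1]
c=lambda i,x,y:cv2.resize(i[y:y+100,x:x+100],None,fx=4,fy=4,interpolation=cv2.INTER_CUBIC)
cv2.imwrite("pics/s5.png",np.hstack([c(t,265,145),c(s,255,140)]))
p=rack().x; M,o=pose(p)
for yy in(.055,-.055):
 for n,x0,y0,ox in(("top",265,145,0),("scene",255,140,400)):
  print(n,[((proj(n,o+M@np.array([-.002+a,yy+b,.042]))-[x0,y0]+.375)*4+[ox,0]).round() for a,b in((.08,.021),(.08,-.021),(.058,0),(-.058,0),(-.08,.021),(-.08,-.021))])
E
```

```text
18.2833 [ 0.2821 -0.4995  0.2404] psi -98.35 M [-0.023 -0.011  0.041] F [ 0.47 -0.1   0.13] 0.0852 0.0 q1,q6 [-1.18  0.54]
top [array([125.,  80.]), array([187.,  89.]), array([151., 116.]), array([128., 273.]), array([ 94., 298.]), array([153., 306.])]
scene [array([473., 100.]), array([522.,  86.]), array([506., 119.]), array([549., 255.]), array([532., 289.]), array([581., 274.])]
top [array([287., 102.]), array([349., 111.]), array([312., 137.]), array([283., 294.]), array([249., 319.]), array([308., 327.])]
scene [array([600.,  64.]), array([648.,  51.]), array([632.,  83.]), array([675., 218.]), array([659., 251.]), array([707., 236.])]
```

View pics/s5.png

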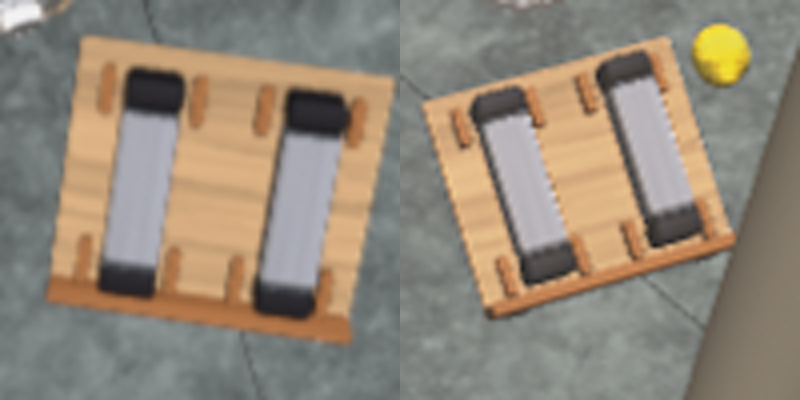

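Both bars lie between their ribs, lower caps at the lip. The cap edges (left at crop (131,267), right at (288,286)) sit about 5 mm up-slope of the predicted home, inside the 15 mm limit. Handing in.

```bash
python3 -c "from rig import *; print(sign_off())"
```

```text
the job is handed in; nothing more can be done
None
```

Both grinders are in the rack, one per bay, with the heavy end downhill; the last pictures put each about 5 mm up-slope of home (limit 15 mm). The arm did not come near the jar, lemon or tin, and I handed the job in at about 18 s, with no verdict reported back.

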